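# Dock the sound pad tray

### The job

One of the two blue pad trays on the bench has a broken-off corner. Slide the whole one into the tray dock, under its lips and fully home against the yellow back stop, and leave the broken tray and everything else on the bench where they lie.

Things in the scene. Friction and masses are not known exactly. Their poses are not given: they have to be found in the camera images.
- sound_tray: the whole pad tray: flat blue plastic tray, a full rectangle 90 (its x) by 110 (its y) by 18 high, about 0.16 kg. Origin: centre of its underside, z up. Floor 4 thick, walls 3 thick and 18 high. Centred in it is an empty well 62 (x) by 28 (y), 14 deep, where fingertips can hook in; four end cells hold round pads. Same either way round.
- chipped_tray: the damaged pad tray: same as the whole one, lying beside it, but its corner at +x +y is broken off (34 by 36 missing). Origin: centre of the underside. Which of two places each tray lies in varies.
- dock: tray dock fixed to the bench: grey metal channel with yellow stripes on its rails and a yellow back stop. A tray slides in along its +y. Origin: on the bench (dock has no floor), exactly where the tray's origin is when fully home. Channel 95 wide, 21 high under lips that reach 7 in over the tray's long edges (81 clear between). Rails 123 wide outside, 35 high, from y = -45 to +65 mm.
- dock_stop (a point): centre of the back stop's face, at dock y = +55 mm, 14 mm up; the stop is 28 high. A tray that is home touches it and sticks 10 mm out past the rails' ends.
- dock_mouth (a point): middle of the dock's mouth, at dock y = -45 mm, on the bench. From here two 21 mm high guides flare out to dock y = -84 mm, where they are about 117 mm apart.
- octave_key: bystander: silver octave key lying flat, 110 long (mm). Origin: middle of its underside.
- eflat_key: bystander: brass low E-flat key lying flat with a round cup 38 across, 130 long (mm). Origin: middle of its underside.
- spring_bender: bystander: steel spring bender with a dark wooden handle, 170 long, lying (mm). Origin: middle of its underside.
- tin_cup: bystander: open tin cup 72 across, 75 high, below the chute (mm). Origin: middle of its underside.
- oil_bottle: bystander: small amber oil bottle, 44 across, 90 high (mm). Origin: middle of its underside.
- screwdriver: bystander: screwdriver lying, 170 long (mm). Origin: middle of its underside.
Mind the look-alikes: they are no part of the job. What is shaped like the sound_tray but brown is not meant. There is more than one size of the dock; the one meant has the size given above.

How it is judged:
At the end, for the whole second after the job is handed in: The whole tray lies flat and at rest in the dock under its lips, within 6 mm of fully home along the dock, 5 mm sideways, 4 mm in height, 0.06 rad in direction and 0.05 rad in tilt; the broken tray is within 25 mm, and every bystander within 30 mm, of where it began (y of sound_tray in the frame of dock between -0.006 and 0.006 m and x of sound_tray in the frame of dock between -0.005 and 0.005 m and z of sound_tray in the frame of dock between -0.004 and 0.004 m and angle between the y axis of sound_tray and the y axis of dock, either way round below 0.06 rad and angle between sound_tray's own z axis and vertical below 0.05 rad and linear speed of sound_tray below 0.02 m/s and distance of chipped_tray from where it was at the start of the episode below 0.025 m and distance of each of octave_key, eflat_key, spring_bender, tin_cup, oil_bottle, screwdriver from where it was at the start of the episode below 0.03 m); the robot touches nothing.
It fails at once if the broken tray is shifted by more than 25 mm (distance of chipped_tray from where it was at the start of the episode above 0.025 m).
It fails at once if a bystander is shifted by more than 30 mm (distance of any of octave_key, eflat_key, spring_bender, tin_cup, oil_bottle, screwdriver from where it was at the start of the episode above 0.03 m).
It also fails if it takes over 51 s, if anything falls off the work surface, if the arm or the gripper's body presses on something with over 40 N, if the wrist force passes 120 N, or if a joint passes its speed limit or range.

### The arm

A 6-joint arm with a two-finger parallel gripper is mounted at the origin on the work surface. World frame = base frame: x ahead of the robot, y to its left, z up, the work surface at z = 0. Lengths are in m, angles in rad, forces in N, time in s.
With the tool pointing down it reaches from about 0.25 to 0.725 m from the base axis. Payload 4 kg.
Tool frame: the origin (TCP) lies on the centre line of the jaws, within the pads' length; the fingertips stand 14 mm ahead of it and the grasp point (between the pads) lies 5 mm behind it; z points along the fingers, x is the direction in which the jaws open and shut, and the axes are right-handed (so a half turn about z gives the same grasp; the last joint's range is limited). The gripper opens to 85 mm and grips with 20 to 120 N. Pads are 22 mm wide; open, the fingers measure 114 mm over their backs; the gripper's body (76 mm by 85 mm) begins 54 mm behind the grasp point. The pads swing forward as they close: fully open they stand 13 mm farther back than shut.
Start: joints at [-1.349, 0.241, 0.005, 1.335, 0, 1.571], TCP at [0.11, -0.488, 0.245] pointing down, gripper open.
Joint ranges: [-2.72, 2.72], [-1.05, 1.87], [-1.09, 1.28], [-1.99, 2.15], [-1.42, 1.44], [-3.14, 3.14]. Speed limits (rad/s): [2.79, 2.79, 3.14, 3.14, 3.14, 3.14].

### API

Orientations are given as a unit quaternion [x, y, z, w].
In Python, from workcell import bot gives the robot as it stands.
- The arm moves only by the tool play_rows, never from a script. Its argument "motion" is a list of rows, each an object with "fingers": the closure, from -1 (fully open) to 1 (shut), so that 0 is half open; "translation": the shift along the tool's x, y, z in cm, a list of three; "roll": the turn about the tool's z in degrees. A call has 1 to 20 rows; each row is the pose to reach, as a shift and turn from the pose commanded when the call began, along the tool's axes at that moment; what a row does not reach only later rows make up. A row lasts 1/12 s, in which the tool goes at most 41.7 mm and 7.16 degrees, less where a joint would pass 70% of its speed; a pose out of reach is approached as far as the arm can. A call with a gripper value outside its range is refused whole. The fingers move at their own pace and stop on an object; the grip force is fixed at half the most. Time passes only in rows, so rows that repeat a pose let the fingers close. It gives the time, the measured TCP pose, the force and the opening at its end, in the units of the state.
- bot.get_obs(): the state, without advancing time (a new reading comes with each control period).
- bot.camera(name): name is "side" or "top"; returns a dict with "pixels" (384x512x3 uint8, red, green, blue), "intrinsics" (3x3 intrinsics, pixels), "world_to_cam" (4x4, takes a point from world to camera coordinates). Camera axes: x right, y down, z forward; pixel columns grow to the right and rows downward; lengths in m; the calibration is good to about 2 mm. A picture is of the moment at which its call begins. There is no depth.
- bot.job_done(): hands the job in, once; it reports no verdict.
The state is a dict: "clock": time; "joint_pos": joint angles; "joint_vel": joint speeds; "tau": joint torques, N m; "eef_pos": TCP position; "tool_rot": TCP orientation; "ft_force": force on the tool from outside, world axes, zero at the start; "ft_torque": the same for the moment, N m; "grip_width": finger opening in m.
Only numpy, scipy, OpenCV 4.12 (cv2) and the standard library are available. Lean on these libraries where they do the work, as an engineer would, in place of code of your own. Each camera call takes 0.05 s, during which the arm holds its last target. There are 200 camera calls.

## Working session

There is one attempt and no reset: what is moved stays moved. The work goes in short steps, Python scripts to look and compute and a tool call to move; the robot and the scene stay as the last step left them, time stands still between calls to the robot, and variables do not carry over. Pictures are saved under pics/ and viewed, about 8 in all and at most 12, crops included, and the job is handed in when it is done.

Besides the shell and the picture viewer there is one more tool, called as name([rows], argument=value, ...), one row to a line, values as JSON. play_rows: Moves the arm, as the interface text tells. Its arguments: {"type":"object","properties":{"motion":{"type":"array","items":{"type":"object","properties":{"fingers":{"type":"number"},"translation":{"type":"array","items":{"type":"number"}},"roll":{"type":"number"}}}}},"required":["motion"]}

```bash
mkdir -p pics; cat > h.py <<'E'
import numpy as np, cv2
from workcell import bot
def ray(cam,uv,z):
    "pixel -> world point on plane z"
    K=np.array(cam["intrinsics"]);T=np.array(cam["world_to_cam"]);R=T[:3,:3];c=-R.T@T[:3,3]
    uv=np.atleast_2d(np.array(uv,float))
    d=np.c_[uv,np.ones(len(uv))]@np.linalg.inv(K).T@R
    return c+d*((z-c[2])/d[:,2])[:,None]
def proj(cam,P):
    K=np.array(cam["intrinsics"]);T=np.array(cam["world_to_cam"])
    p=(np.atleast_2d(P)@T[:3,:3].T+T[:3,3])@K.T
    return p[:,:2]/p[:,2:]
def shot(name,fn):
    c=bot.camera(name);cv2.imwrite(fn,cv2.cvtColor(np.array(c["pixels"]),cv2.COLOR_RGB2BGR));return c
E
python3 - <<'E'
from h import *
for n in("top","side"):
    c=shot(n,f"pics/{n}0.png");T=np.array(c["world_to_cam"]);print(n,np.array(c["intrinsics"]).round(1).tolist(),(-T[:3,:3].T@T[:3,3]).round(3),T[:3,:3].round(2).tolist())
print(bot.get_obs())
E
```

```text
top [[416.7, 0.0, 259.2], [0.0, 416.7, 191.6], [0.0, 0.0, 1.0]] [0.468 0.063 1.121] [[0.01, -1.0, 0.02], [-1.0, -0.01, -0.08], [0.08, -0.02, -1.0]]
side [[451.6, 0.0, 260.0], [0.0, 451.6, 190.7], [0.0, 0.0, 1.0]] [ 0.297 -0.629  0.818] [[0.93, -0.36, -0.01], [-0.27, -0.68, -0.68], [0.23, 0.63, -0.74]]
{'clock': 0.1, 'joint_pos': array([-1.34901074e+00,  2.41337145e-01,  3.83332550e-03,  1.33522795e+00,
       -5.79793149e-06,  1.57078219e+00]), 'joint_vel': array([-1.50440957e-03, -1.75132432e-03,  3.84239440e-03,  8.37230108e-04,
        2.64449344e-05, -1.35392795e-04]), 'tau': array([-2.70552036e-04, -3.73137939e+01,  2.53009844e+01,  1.08645068e-02,
        1.43277919e-05,  1.24854878e-06]), 'eef_pos': array([ 0.10986054, -0.48720476,  0.24449244]), 'tool_rot': array([ 7.81019998e-01, -6.24505265e-01, -7.57613322e-04, -6.02094990e-04]), 'ft_force': array([-0.29451977,  0.91425827, -0.3215049 ]), 'ft_torque': array([0.00747971, 0.03239329, 0.01810435]), 'grip_width': 0.08585134104167691}
```

View pics/top0.png

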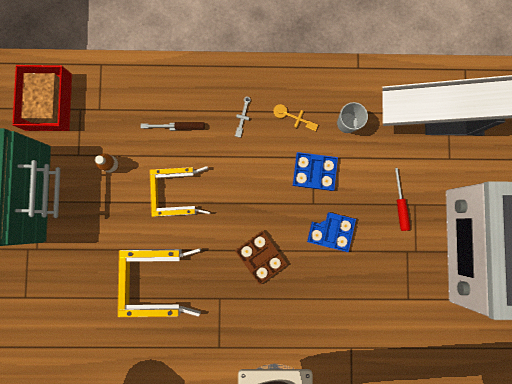

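View pics/side0.png

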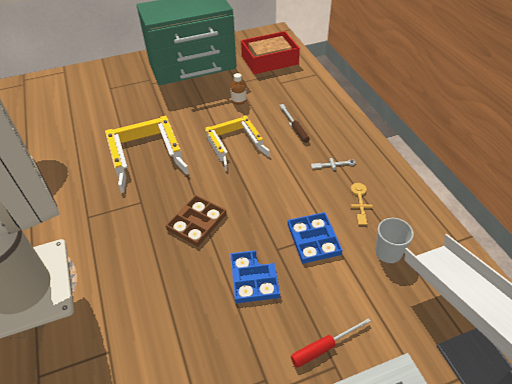

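The top view shows the whole tray at about (316,171) and the chipped one at (332,232). The brown decoy is at (263,257). The small dock is at about (180,192) with its mouth to the right, and at about 49 px wide (roughly 123 mm) it's the one meant. The big dock at (155,283) is a look-alike. The side view agrees.

```bash
python3 - <<'E'
from h import *
for n in("top","side"):
    c=bot.camera(n);im=np.array(c["pixels"]);hsv=cv2.cvtColor(im,cv2.COLOR_RGB2HSV)
    blue=cv2.inRange(hsv,(105,130,50),(125,255,255));yel=cv2.inRange(hsv,(20,150,100),(32,255,255))
    for nm,m,zs in(("blue",blue,(.018,)),("yel",yel,(.028,.035))):
        cs,_=cv2.findContours(m,cv2.RETR_EXTERNAL,cv2.CHAIN_APPROX_NONE)
        for q in cs:
            if cv2.contourArea(q)<40: continue
            for z in zs:
                P=ray(c,q[:,0,:],z)[:,:2].astype(np.float32)
                r=cv2.minAreaRect(P*1000);print(n,nm,z,"px",q[:,0].mean(0).round(),"c",np.round(r[0],1),"sz",np.round(r[1],1),"ang",round(r[2],2),"fill",round(cv2.contourArea(P*1000)/(r[1][0]*r[1][1]),2))
    a=im[155:225,140:225] if n=="top" else im[95:185,190:285]
    b=im[145:195,285:345] if n=="top" else im[205:270,280:350]
    z=[cv2.resize(k,(390,400),interpolation=cv2.INTER_CUBIC) for k in(a,b)]
    cv2.imwrite(f"pics/crop_{n}.png",cv2.cvtColor(np.hstack(z),cv2.COLOR_RGB2BGR))
E
```

```text
top blue 0.018 px [332. 232.] c [ 457.7 -146.5] sz [112.2  89.8] ang 76.43 fill 0.84
top blue 0.018 px [315. 171.] c [ 614.5 -103.8] sz [111.1  92. ] ang 83.27 fill 0.95
top yel 0.028 px [140. 284.] c [319.  329.2] sz [167.7 155.3] ang 0.37 fill 0.28
top yel 0.035 px [140. 284.] c [319.9 327.5] sz [166.6 154.3] ang 0.37 fill 0.28
top yel 0.028 px [167. 192.] c [555.8 274.6] sz [123.9 112.4] ang 3.61 fill 0.26
top yel 0.035 px [167. 192.] c [555.2 273.2] sz [123.1 111.7] ang 3.61 fill 0.26
top yel 0.028 px [287. 114.] c [766.  -26.2] sz [70.7 44.1] ang 69.34 fill 0.12
top yel 0.035 px [287. 114.] c [764.1 -25.7] sz [70.3 43.8] ang 69.34 fill 0.12
side blue 0.018 px [253. 277.] c [ 455.7 -152.5] sz [118.9  88.7] ang 76.47 fill 0.84
side blue 0.018 px [314. 237.] c [ 611.3 -110. ] sz [119.5  92.3] ang 82.99 fill 0.95
side yel 0.028 px [362. 219.] c [ 728.4 -111.4] sz [26.2 15.5] ang 69.45 fill 0.76
side yel 0.035 px [362. 219.] c [ 724.6 -116. ] sz [25.9 15.3] ang 69.45 fill 0.76
side yel 0.028 px [359. 193.] c [764.6 -43.6] sz [68.5 31.2] ang 79.28 fill 0.37
side yel 0.035 px [359. 193.] c [760.4 -48.8] sz [67.9 31. ] ang 79.28 fill 0.37
side yel 0.028 px [230. 131.] c [554.3 274.6] sz [127.3 113.1] ang 3.8 fill 0.35
side yel 0.035 px [230. 131.] c [552.  266.6] sz [126.1 112.1] ang 3.8 fill 0.35
side yel 0.028 px [138. 136.] c [320.4 341. ] sz [170.7 157.7] ang 0.71 fill 0.41
side yel 0.035 px [138. 136.] c [320.2 332.5] sz [169.2 156.3] ang 0.71 fill 0.41
```

View pics/crop_top.png

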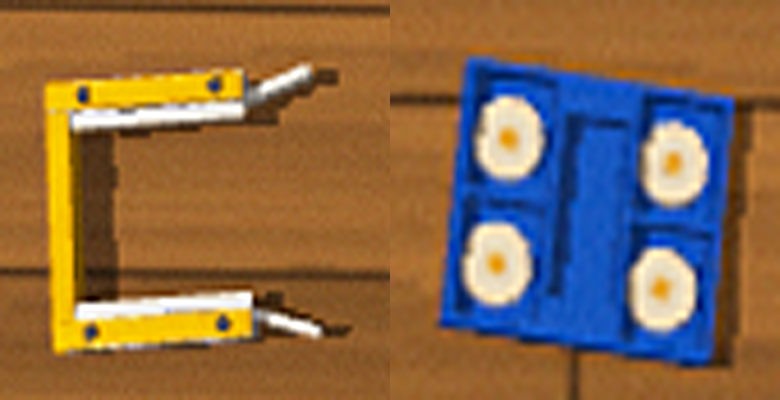

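The crop shows the dock's yellow rails and stop, mouth to the right. The tray is whole, with its well in the middle running top to bottom. I'll refine the tray centre by triangulating its four white pads.

```bash
cat >> h.py <<'E'
from scipy.optimize import least_squares
def padcentre():
    "centroid (x,y,z) and long-axis angle of the pads on the big whole blue blob"
    R=[];A=[]
    for n in("top","side"):
        c=bot.camera(n);hsv=cv2.cvtColor(np.array(c["pixels"]),cv2.COLOR_RGB2HSV)
        blue=cv2.inRange(hsv,(105,130,50),(125,255,255));w=cv2.inRange(hsv,(10,0,150),(35,110,255))
        cs,_=cv2.findContours(blue,cv2.RETR_EXTERNAL,cv2.CHAIN_APPROX_NONE)
        cs=[q for q in cs if cv2.contourArea(q)>300]
        q=max(cs,key=lambda q:ray(c,q[:,0].mean(0),.01)[0,0])
        m=np.zeros_like(w);cv2.drawContours(m,[cv2.convexHull(q)],-1,255,-1);m&=w
        k,_,st,ce=cv2.connectedComponentsWithStats(cv2.dilate(m,np.ones((2,2))) if 0 else m)
        ce=ce[1:][st[1:,4]>25]
        print(n,ce.round(1).tolist(),st[1:,4][st[1:,4]>25])
        R.append((c,ce.mean(0)))
        P=ray(c,ce,.01)[:,:2];P=P[np.argsort(P[:,1])];A.append(np.degrees(np.arctan2(*(P[2:].mean(0)-P[:2].mean(0))[::-1])))
    s=least_squares(lambda X:np.r_[tuple(proj(c,X)[0]-u for c,u in R)],[.6,-.1,.01])
    print("centre",(s.x*1000).round(1),"res px",s.fun.round(2),"ang",np.round(A,2),"top@.010",(ray(R[0][0],R[0][1],.01)*1000).round(1))
    return s.x
def go(xy,z,ang):
    "tool-frame move (cm, deg) to world xy,z with tool x at ang"
    o=bot.get_obs();from scipy.spatial.transform import Rotation as S
    r=S.from_quat(o["tool_rot"]);a=np.degrees(np.arctan2(*r.as_matrix()[1::-1,0]))
    d=r.inv().apply(np.r_[xy,z]-o["eef_pos"])*100
    print("clock",o["clock"],"eef",o["eef_pos"].round(4),"ang",a.round(2),"trans cm",d.round(2),"roll",round(-((ang-a+90)%180-90),2),"F",o["ft_force"].round(1),"w",o["grip_width"].round(4))
E
python3 - <<'E'
from h import *
padcentre(); go([.6145,-.105],.12,-6.7)
E
```

```text
top [[302.8, 161.8], [328.2, 165.0], [300.9, 177.5], [326.4, 180.7]] [74 72 80 75]
side [[317.1, 223.0], [299.3, 226.8], [327.8, 247.0], [309.1, 251.2]] [72 75 89 89]
centre [ 614.7 -104.3    6.4] res px [-0.08  0.23  0.2  -0.03] ang [83.31 83.51] top@.010 [[ 614.9 -103.9   10. ]]Traceback (most recent call last):
  File "<stdin>", line 2, in <module>
  File "h.py", line 39, in go
    print("clock",o["clock"],"eef",o["eef_pos"].round(4),"ang",a.round(2),"trans cm",d.round(2),"roll",round(-((ang-a+90)%180-90),2),"F",o["ft_force"].round(1),"w",o["grip_width"].round(4))
                                                                                                                                                                    ^^^^^^^^^^^^^^^^^^^^^
AttributeError: 'float' object has no attribute 'round'
```

```bash
sed -i 's/o\["grip_width"\].round(4)/round(o["grip_width"],4)/' h.py; python3 - <<'E'
from h import *
go([.32,-.25],.245,-42); go([.6147,-.1042],.12,-6.6)
E
```

```text
clock 0.3 eef [ 0.1099 -0.4875  0.245 ] ang -77.29 trans cm [-1.855e+01 -2.572e+01  1.000e-02] roll -35.29 F [ 0.4 -0.5 -0.7] w 0.0854
clock 0.3 eef [ 0.1099 -0.4875  0.245 ] ang -77.29 trans cm [-26.28 -57.67  12.52] roll -70.69 F [ 0.4 -0.5 -0.7] w 0.0854
```

play_rows([
  {"fingers":0.35,"translation":[-18.5,-25.7,0],"roll":-35},
  {"fingers":0.35,"translation":[-18.5,-25.7,0],"roll":-35},
  {"fingers":0.35,"translation":[-18.5,-25.7,0],"roll":-35},
  {"fingers":0.35,"translation":[-18.5,-25.7,0],"roll":-35},
  {"fingers":0.35,"translation":[-18.5,-25.7,0],"roll":-35},
  {"fingers":0.35,"translation":[-18.5,-25.7,0],"roll":-35},
  {"fingers":0.35,"translation":[-18.5,-25.7,0],"roll":-35},
  {"fingers":0.35,"translation":[-26.3,-57.7,12.5],"roll":-70.7},
  {"fingers":0.35,"translation":[-26.3,-57.7,12.5],"roll":-70.7},
  {"fingers":0.35,"translation":[-26.3,-57.7,12.5],"roll":-70.7},
  {"fingers":0.35,"translation":[-26.3,-57.7,12.5],"roll":-70.7},
  {"fingers":0.35,"translation":[-26.3,-57.7,12.5],"roll":-70.7},
  {"fingers":0.35,"translation":[-26.3,-57.7,12.5],"roll":-70.7},
  {"fingers":0.35,"translation":[-26.3,-57.7,12.5],"roll":-70.7},
  {"fingers":0.35,"translation":[-26.3,-57.7,12.5],"roll":-70.7},
  {"fingers":0.35,"translation":[-26.3,-57.7,12.5],"roll":-70.7},
  {"fingers":0.35,"translation":[-26.3,-57.7,12.5],"roll":-70.7},
  {"fingers":0.35,"translation":[-26.3,-57.7,12.5],"roll":-70.7},
  {"fingers":0.35,"translation":[-26.3,-57.7,12.5],"roll":-70.7},
  {"fingers":0.35,"translation":[-26.3,-57.7,12.5],"roll":-70.7},
])

```text
clock: 1.97
eef_pos: [0.6144, -0.105, 0.1213]
tool_rot: [0.998, -0.058, 0.0, 0.0]
ft_force: [-1.3, -0.0, -0.3]
grip_width: 0.0277
```

```bash
python3 - <<'E'
from h import *
go([.6147,-.1042],.045,-6.6)
c=shot("side","pics/s1.png");im=cv2.imread("pics/s1.png");cv2.imwrite("pics/s1c.png",cv2.resize(im[130:290,230:400],None,fx=3.5,fy=3.5,interpolation=cv2.INTER_CUBIC))
E
```

```text
clock 1.9667 eef [ 0.6144 -0.105   0.1213] ang -6.65 trans cm [ 0.02 -0.09  7.63] roll -0.05 F [-1.3 -0.  -0.3] w 0.0277
```

View pics/s1c.png

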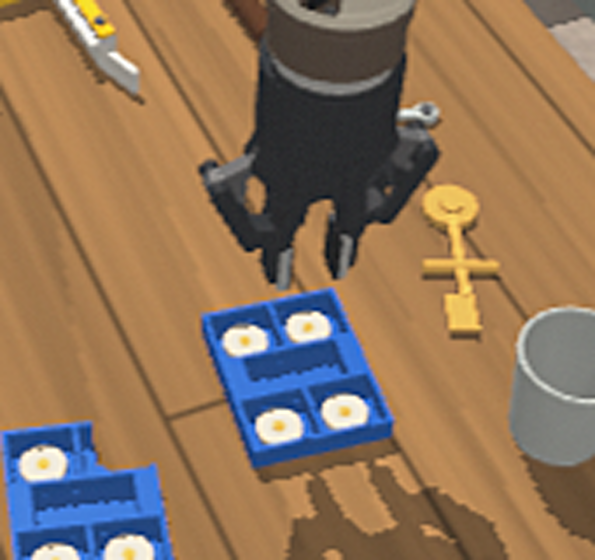

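The fingers hang over the well, aligned with its length, and nothing else is near. Next I'll descend, taking the last part slowly.

play_rows([
  {"fingers":0.35,"translation":[0,-0.1,4],"roll":0},
  {"fingers":0.35,"translation":[0,-0.1,7.4],"roll":0},
  {"fingers":0.35,"translation":[0,-0.1,7.4],"roll":0},
  {"fingers":0.35,"translation":[0,-0.1,7.8],"roll":0},
  {"fingers":0.35,"translation":[0,-0.1,8.2],"roll":0},
  {"fingers":0.35,"translation":[0,-0.1,8.6],"roll":0},
  {"fingers":0.35,"translation":[0,-0.1,8.6],"roll":0},
])

```text
clock: 2.6
eef_pos: [0.6161, -0.1037, 0.0358]
tool_rot: [0.998, -0.058, 0.001, 0.0]
ft_force: [-0.5, 0.4, -0.4]
grip_width: 0.0279
```

play_rows([
  {"fingers":0.35,"translation":[0,0,0.3],"roll":0},
  {"fingers":0.35,"translation":[0,0,0.6],"roll":0},
  {"fingers":0.35,"translation":[0,0,0.9],"roll":0},
  {"fingers":0.35,"translation":[0,0,1.2],"roll":0},
  {"fingers":0.35,"translation":[0,0,1.4],"roll":0},
  {"fingers":0.35,"translation":[0,0,1.4],"roll":0},
])

```text
clock: 3.1
eef_pos: [0.6146, -0.1031, 0.0195]
tool_rot: [0.998, -0.057, -0.001, -0.0]
ft_force: [1.0, -0.2, -0.1]
grip_width: 0.0277
```

```bash
python3 - <<'E'
from h import *
go([.6147,-.1042],.021,-6.6)
c=shot("side","pics/s2.png");im=cv2.imread("pics/s2.png");cv2.imwrite("pics/s2c.png",cv2.resize(im[180:290,260:370],None,fx=5,fy=5,interpolation=cv2.INTER_CUBIC))
E
```

```text
clock 3.1 eef [ 0.6146 -0.1031  0.0195] ang -6.59 trans cm [ 0.02  0.11 -0.15] roll 0.01 F [ 1.  -0.2 -0.1] w 0.0277
```

View pics/s2c.png

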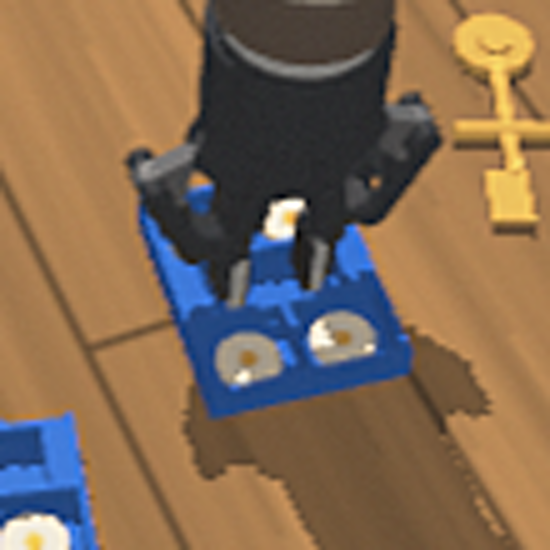

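Both fingertips are in the well and the force is near zero. Next I'll compute the drag to a point in front of the mouth, lined up with the dock.

```bash
python3 - <<'E'
from h import *
o=np.array([.5558,.2632]);a=np.radians(3.6);d=np.array([-np.sin(a),np.cos(a)])
go(o-.155*d,.0205,3.6)
E
```

```text
clock 3.15 eef [ 0.6148 -0.1032  0.0198] ang -6.59 trans cm [ -7.32 -20.46  -0.06] roll -10.19 F [ 0.3 -0.1  0.3] w 0.0275
```

play_rows([
  {"fingers":0.35,"translation":[0,-0.3,0],"roll":0},
  {"fingers":0.35,"translation":[0,-0.8,0],"roll":0},
  {"fingers":0.35,"translation":[-0.4,-2,0],"roll":-0.5},
  {"fingers":0.35,"translation":[-0.8,-3.2,0],"roll":-1},
  {"fingers":0.35,"translation":[-1.3,-4.4,0],"roll":-1.7},
  {"fingers":0.35,"translation":[-1.8,-5.6,0],"roll":-2.4},
  {"fingers":0.35,"translation":[-2.3,-6.8,0],"roll":-3.1},
  {"fingers":0.35,"translation":[-2.8,-8,0],"roll":-3.8},
  {"fingers":0.35,"translation":[-3.3,-9.2,0],"roll":-4.5},
  {"fingers":0.35,"translation":[-3.8,-10.4,0],"roll":-5.2},
  {"fingers":0.35,"translation":[-4.3,-11.6,0],"roll":-5.9},
  {"fingers":0.35,"translation":[-4.8,-12.8,0],"roll":-6.6},
  {"fingers":0.35,"translation":[-5.3,-14,0],"roll":-7.3},
  {"fingers":0.35,"translation":[-5.8,-15.2,0],"roll":-8},
  {"fingers":0.35,"translation":[-6.3,-16.4,0],"roll":-8.7},
  {"fingers":0.35,"translation":[-6.7,-17.6,0],"roll":-9.3},
  {"fingers":0.35,"translation":[-7.1,-18.8,0],"roll":-9.8},
  {"fingers":0.35,"translation":[-7.3,-19.7,0],"roll":-10.2},
  {"fingers":0.35,"translation":[-7.3,-20.3,0],"roll":-10.2},
  {"fingers":0.35,"translation":[-7.3,-20.5,0],"roll":-10.2},
])

```text
clock: 4.82
eef_pos: [0.5658, 0.1101, 0.0201]
tool_rot: [0.999, 0.032, -0.0, -0.0]
ft_force: [-0.6, -1.2, 1.8]
grip_width: 0.0278
```

```bash
python3 - <<'E'
from h import *
o=np.array([.5558,.2632]);a=np.radians(3.6);d=np.array([-np.sin(a),np.cos(a)])
go(o,.0205,3.6)
c=shot("top","pics/t3.png");s=shot("side","pics/s3.png")
A=cv2.resize(cv2.imread("pics/t3.png")[130:250,140:270],(390,360),interpolation=3);B=cv2.resize(cv2.imread("pics/s3.png")[90:210,180:310],(390,360),interpolation=3)
cv2.imwrite("pics/c3.png",np.hstack([A,B]))
E
```

```text
clock 4.8167 eef [0.5658 0.1101 0.0201] ang 3.69 trans cm [ -0.02 -15.35  -0.03] roll 0.09 F [-0.6 -1.2  1.8] w 0.0278
```

View pics/c3.png

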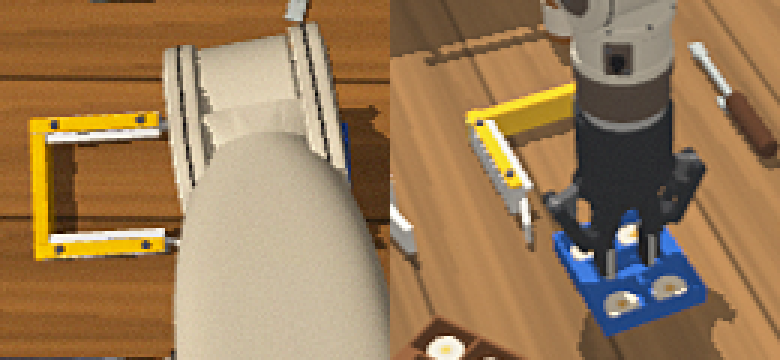

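The tray followed and lies in front of the mouth, parallel to the dock, with the brown tray clear of it. Next I'll slide it in and slow down near the end.

play_rows([
  {"fingers":0.35,"translation":[0,-0.4,0],"roll":0},
  {"fingers":0.35,"translation":[0,-1,0],"roll":0},
  {"fingers":0.35,"translation":[0,-1.7,0],"roll":0},
  {"fingers":0.35,"translation":[0,-2.4,0],"roll":0},
  {"fingers":0.35,"translation":[0,-3.1,0],"roll":0},
  {"fingers":0.35,"translation":[0,-3.8,0],"roll":0},
  {"fingers":0.35,"translation":[0,-4.5,0],"roll":0},
  {"fingers":0.35,"translation":[0,-5.2,0],"roll":0},
  {"fingers":0.35,"translation":[0,-5.9,0],"roll":0},
  {"fingers":0.35,"translation":[0,-6.6,0],"roll":0},
  {"fingers":0.35,"translation":[0,-7.2,0],"roll":0},
])

```text
clock: 5.83
eef_pos: [0.5615, 0.1815, 0.0203]
tool_rot: [0.999, 0.032, -0.0, -0.0]
ft_force: [-0.3, -1.3, -0.9]
grip_width: 0.0279
```

play_rows([
  {"fingers":0.35,"translation":[0,-0.6,0],"roll":0},
  {"fingers":0.35,"translation":[0,-1.2,0],"roll":0},
  {"fingers":0.35,"translation":[0,-1.8,0],"roll":0},
  {"fingers":0.35,"translation":[0,-2.4,0],"roll":0},
  {"fingers":0.35,"translation":[0,-3,0],"roll":0},
  {"fingers":0.35,"translation":[0,-3.6,0],"roll":0},
])

```text
clock: 6.33
eef_pos: [0.5593, 0.2171, 0.0203]
tool_rot: [1.0, 0.031, -0.0, 0.0]
ft_force: [-0.3, -0.7, -0.4]
grip_width: 0.0274
```

```bash
python3 - <<'E'
from h import *
go([.5558,.2632],.0205,3.6)
s=shot("side","pics/s4.png")
cv2.imwrite("pics/c4.png",cv2.resize(cv2.imread("pics/s4.png")[80:200,170:310],None,fx=4,fy=4,interpolation=3))
E
```

```text
clock 6.3333 eef [0.5593 0.2171 0.0203] ang 3.6 trans cm [-0.06 -4.63 -0.02] roll 0.0 F [-0.3 -0.7 -0.4] w 0.0274
```

View pics/c4.png

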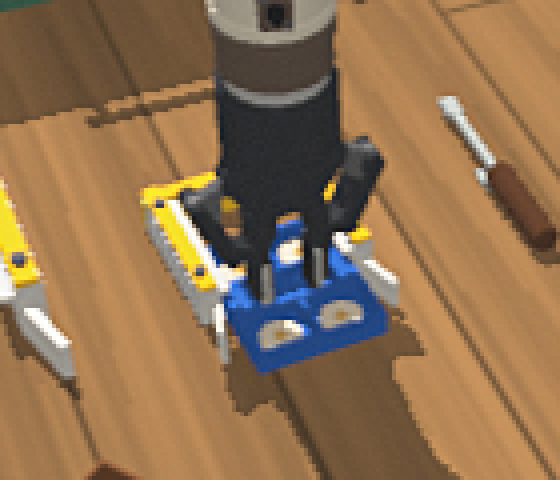

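The tray is in the channel under the lips and hardly any force shows. I'll continue towards the stop.

play_rows([
  {"fingers":0.35,"translation":[0,-0.6,0],"roll":0},
  {"fingers":0.35,"translation":[0,-1.2,0],"roll":0},
  {"fingers":0.35,"translation":[0,-1.8,0],"roll":0},
  {"fingers":0.35,"translation":[0,-2.4,0],"roll":0},
  {"fingers":0.35,"translation":[0,-3,0],"roll":0},
  {"fingers":0.35,"translation":[0,-3.6,0],"roll":0},
  {"fingers":0.35,"translation":[0,-3.9,0],"roll":0},
  {"fingers":0.35,"translation":[0,-4.1,0],"roll":0},
  {"fingers":0.35,"translation":[0,-4.3,0],"roll":0},
])

```text
clock: 7.13
eef_pos: [0.5567, 0.2596, 0.0204]
tool_rot: [1.0, 0.031, 0.0, 0.0]
ft_force: [0.5, -1.8, 0.6]
grip_width: 0.0279
```

play_rows([
  {"fingers":0.35,"translation":[0,-0.2,0],"roll":0},
  {"fingers":0.35,"translation":[0,-0.3,0],"roll":0},
  {"fingers":0.35,"translation":[0,-0.4,0],"roll":0},
  {"fingers":0.35,"translation":[0,-0.5,0],"roll":0},
  {"fingers":0.35,"translation":[0,-0.5,0],"roll":0},
])

```text
clock: 7.55
eef_pos: [0.5564, 0.2645, 0.0204]
tool_rot: [1.0, 0.031, 0.0, -0.0]
ft_force: [0.0, -0.6, 0.9]
grip_width: 0.0277
```

play_rows([
  {"fingers":0.35,"translation":[0,-0.1,0],"roll":0},
  {"fingers":0.35,"translation":[0,-0.2,0],"roll":0},
  {"fingers":0.35,"translation":[0,-0.2,0],"roll":0},
])

```text
clock: 7.8
eef_pos: [0.5563, 0.2654, 0.0203]
tool_rot: [1.0, 0.031, 0.0, 0.001]
ft_force: [1.2, -4.6, 2.1]
grip_width: 0.0275
```

play_rows([
  {"fingers":0.35,"translation":[0,-0.1,0],"roll":0},
  {"fingers":0.35,"translation":[0,-0.2,0],"roll":0},
  {"fingers":0.35,"translation":[0,-0.2,0],"roll":0},
])

```text
clock: 8.05
eef_pos: [0.5564, 0.2656, 0.0204]
tool_rot: [1.0, 0.031, 0.0, 0.003]
ft_force: [1.2, -9.7, 3.8]
grip_width: 0.028
```

```bash
python3 - <<'E'
from h import *
go([.5558,.2632],.0205,3.6)
s=shot("side","pics/s5.png")
cv2.imwrite("pics/c5.png",cv2.resize(cv2.imread("pics/s5.png")[80:200,170:310],None,fx=4,fy=4,interpolation=3))
E
```

```text
clock 8.05 eef [0.5564 0.2656 0.0204] ang 3.52 trans cm [-0.08  0.24 -0.01] roll -0.08 F [ 1.2 -9.7  3.8] w 0.028
```

View pics/c5.png

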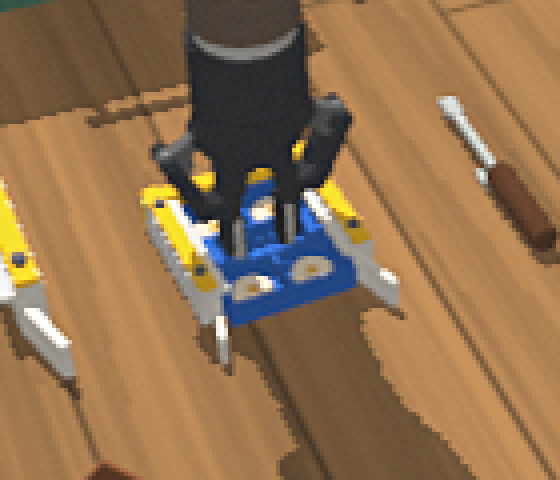

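Force rises to about 10 N with no further travel, and the TCP is 2.4 mm past the estimated home point, close to the finger's 3 mm play in the well, so the tray is against the stop. Next I'll centre the fingers in the well, lift and retreat.

play_rows([
  {"fingers":0.35,"translation":[0,0.3,0],"roll":0},
  {"fingers":0.35,"translation":[0,0.55,0],"roll":0},
  {"fingers":0.35,"translation":[0,0.55,0],"roll":0},
  {"fingers":0.35,"translation":[0,0.55,-0.5],"roll":0},
  {"fingers":0.35,"translation":[0,0.55,-1],"roll":0},
  {"fingers":0.35,"translation":[0,0.55,-1.7],"roll":0},
  {"fingers":0.35,"translation":[0,0.55,-3],"roll":0},
  {"fingers":0.35,"translation":[0,0.55,-6],"roll":0},
  {"fingers":0.35,"translation":[0,0.55,-10],"roll":0},
  {"fingers":0.35,"translation":[0,0.55,-14],"roll":0},
  {"fingers":0.35,"translation":[-8,10,-18],"roll":0},
  {"fingers":0.35,"translation":[-20,25,-18],"roll":0},
  {"fingers":0.35,"translation":[-20,25,-18],"roll":0},
  {"fingers":0.35,"translation":[-20,25,-18],"roll":0},
  {"fingers":0.35,"translation":[-20,25,-18],"roll":0},
  {"fingers":0.35,"translation":[-20,25,-18],"roll":0},
  {"fingers":0.35,"translation":[-20,25,-18],"roll":0},
  {"fingers":0.35,"translation":[-20,25,-18],"roll":0},
  {"fingers":0.35,"translation":[-20,25,-18],"roll":0},
])

```text
clock: 9.68
eef_pos: [0.3691, 0.0037, 0.2016]
tool_rot: [1.0, 0.029, 0.0, 0.001]
ft_force: [-0.4, 0.9, -0.2]
grip_width: 0.028
```

```bash
python3 - <<'E'
from h import *
try: padcentre()
except Exception as e: print(e)
t=shot("top","pics/t6.png");s=shot("side","pics/s6.png")
a=np.radians(3.6);d=np.array([-np.sin(a),np.cos(a)])
A=cv2.resize(cv2.imread("pics/t6.png")[150:240,140:230],(390,390),interpolation=3);B=cv2.resize(cv2.imread("pics/s6.png")[95:185,190:280],(390,390),interpolation=3)
cv2.imwrite("pics/c6.png",np.hstack([A,B]))
# bystander change vs first pictures
for n,i in(("top",t),("side",s)):
    f=cv2.absdiff(cv2.imread(f"pics/{n}0.png"),cv2.imread(f"pics/{n[0]}6.png")).max(2)>60
    k,_,st,ce=cv2.connectedComponentsWithStats(f.astype(np.uint8));print(n,[(st[j].tolist()) for j in range(1,k) if st[j,4]>60])
E
```

```text
top [[190.2, 182.9], [165.0, 184.3], [191.0, 198.9], [165.4, 200.4]] [74 66 72 65]
side [[237.1, 131.4], [222.3, 135.9], [247.1, 146.5], [232.3, 151.2]] [33 34 40 41]
centre [555.8 261.9   9.9] res px [-0.09  0.32  0.33 -0.04] ang [93.77 94.38] top@.010 [[556.7 261.7  10. ]]
top [[293, 152, 48, 39, 1499], [156, 174, 48, 34, 1398], [260, 238, 147, 146, 9877], [272, 241, 14, 15, 94], [368, 246, 47, 5, 131], [408, 246, 72, 101, 3698], [338, 277, 17, 11, 90], [481, 342, 31, 6, 118], [352, 349, 131, 35, 2766], [483, 349, 29, 35, 774], [259, 380, 36, 4, 108]]
side [[137, 0, 76, 180, 6318], [127, 3, 21, 69, 94], [120, 16, 13, 42, 82], [216, 124, 44, 39, 1003], [0, 158, 59, 65, 1038], [288, 212, 56, 56, 2066], [231, 273, 14, 15, 71], [218, 275, 20, 40, 100], [234, 286, 19, 13, 134], [53, 297, 19, 20, 230], [57, 297, 49, 72, 2145], [250, 334, 26, 50, 106], [60, 354, 52, 30, 1061]]
```

View pics/c6.png

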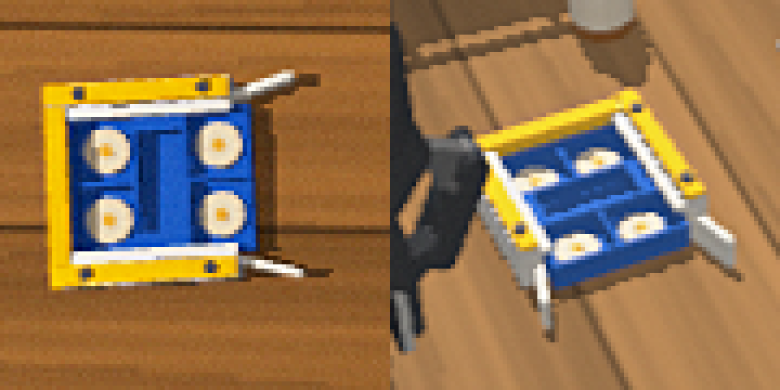

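View pics/t6.png

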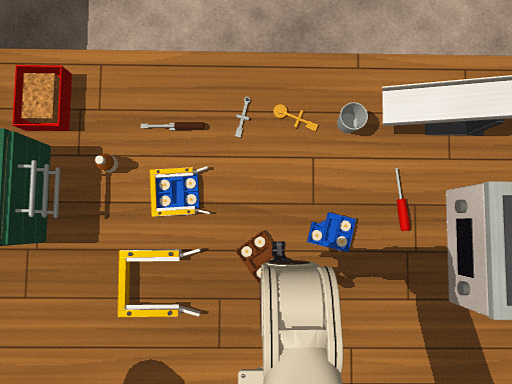

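The tray is in the dock against the yellow stop, under both lips, and sticks out slightly past the rail ends. The chipped tray and the bystanders are where they were, and the arm is clear, so I'm handing in.

```bash
python3 -c "
from workcell import bot
print(bot.job_done())"
```

```text
the job is handed in; nothing more can be done
None
```

The whole tray is in the smaller dock (123 mm wide outside), under both lips and against the yellow back stop. I hooked the part-open fingers into its well and slid it along the bench. At the stop the force rose to about 10 N with almost no further travel. I then re-centred the fingers and lifted clear, and handed in at about 10 s on the robot clock.

- **Tray position:** my last two-camera check put its centre at (555.8, 261.9) mm, against an estimated home of (555.8, 263.2) mm. That is about 1.3 mm short of home and about 0 mm sideways, with the cameras good to about 2 mm.
- **Tray direction:** the top view gave 93.8° and the side view 94.4°, against 93.6° for the dock. The side reading is the less certain, because part of a pad was hidden. Both are within the 0.06 rad limit.
- **Broken tray and bystanders:** comparing pictures from before and after showed only the tray itself, the arm and its shadow changed. The broken tray and the bystanders lie where they began.
- **Robot:** it was clear of everything, with the tool point about 0.2 m above the bench.

No check failed. I did not measure the tray's tilt and height to millimetres; it looks flat in both views. The hand-in reports no verdict.

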